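# Close a tea tin with its nested lids, then raise the outer lid alone

## Robot

A 7-joint arm with a two-finger parallel gripper is mounted at the origin on the work surface. World frame = base frame: x ahead of the robot, y to its left, z up, the work surface at z = 0. Lengths are in m, angles in rad, forces in N, time in s.
With the tool pointing down it reaches from about 0.425 to 1.025 m from the base axis. Payload 3.6 kg.
Tool frame: the origin (TCP) lies midway between the tips of the shut fingers; the grasp point (between the pads) lies 19 mm behind it (pinch_z is the x of the grasp point in the tool frame, in m); x points along the fingers, z is the direction in which the jaws open and shut, and the axes are right-handed (so a half turn about x gives the same grasp; the last joint's range is limited). The gripper opens to 85 mm and grips with 20 to 120 N. Pads are 22 mm wide; open, the fingers measure 114 mm over their backs; the gripper's body (76 mm by 85 mm) begins 54 mm behind the grasp point. The pads swing forward as they close: fully open they stand 13 mm farther back than shut.
Start: joints at [1.226, 0.591, 0.048, 1.609, -0.033, 0.943, -0.034], TCP at [0.18, -0.702, 0.231] pointing down, gripper open.
Joint ranges: [-2.69, 2.69], [-0.47, 2.24], [-1.27, 1.36], [0.19, 2.51], [-1.53, 4.68], [0.08, 2.07], [-3.09, 3.09]. Speed limits (rad/s): [2.57, 2.57, 3.14, 3.14, 3.14, 3.14, 3.14].

## Interface

Orientations are given as a unit quaternion [x, y, z, w].
In Python, from rig import sense, grab_frame, sign_off, search_frame, trace, tip_of, pinch_z gives the robot as it stands. The module is installed in compiled form; this text tells all that it offers.
- The arm moves only by the tool jog_arm, never from a script. Its argument "commands" is a list of rows, each an object with "claw": the closure in counts, from 0 (fully open) to 255 (shut); "offset": the shift along the tool's x, y, z in cm, a list of three; "roll": the turn about the tool's x in rad. In form: [{"claw": claw, "offset": [tx, ty, tz], "roll": roll}, ...]. A call has 1 to 10 rows; each row is the pose to reach, as a shift and turn from the pose measured when the call began, along the tool's axes at that moment; what a row does not reach only later rows make up. A row lasts 1/8 s, in which the tool goes at most 62.5 mm and 10.7 degrees, less where a joint would pass 70% of its speed; a pose out of reach is approached as far as the arm can. A call with a gripper value outside its range is refused whole. The fingers move at their own pace and stop on an object; the grip force is fixed at half the most. Time passes only in rows, so rows that repeat a pose let the fingers close. It gives the time, the measured TCP pose, the force and the opening at its end, in the units of the state.
- sense(): the state, without advancing time (a new reading comes with each control period).
- grab_frame(name): name is "side" or "top" or "wrist"; returns a dict with "pixels" (420x560x3 uint8, red, green, blue), "range_z" (420x560 float32, m along the optical axis (not along the pixel's ray), 0 where there is no reading), "fx", "fy", "cx", "cy" (pixels), "k1" (the pictures are not rectified: a ray, as slopes to the right and down, at radius r is drawn at 1 + k1 r^2 times it, then the intrinsics apply), "extrinsics" (4x4, takes a point from camera to world coordinates). Camera axes: x right, y down, z forward; pixel columns grow to the right and rows downward; lengths in m; the calibration is good to about 2 mm. A picture is of the moment at which its call begins.
- sign_off(): hands the job in, once; it reports no verdict.
Trained networks look in the newest picture that a camera, given by its name, has taken for a name from the list of things; names that differ only in an ending like _2 or _b are one class to them, and where a whole thing is asked for, a point or a joint stands for the part that bears it (a point fixed in the world has none). Each returns a list of dicts, best first, with "confidence" (0 to 1); they miss things now and then, are a little off and sometimes report something else, mostly with a low value. They report only what shows in the picture. A call takes as long as a camera call. They do not tell look-alikes from the thing itself.
- search_frame(camera, query): "rect" ([left, top, width, height] in pixels, round what is visible of it).
- trace(camera, query): "region" (420x560 bool, what is visible of it) and "rect" ([left, top, width, height] in pixels, round what is visible of it).
- tip_of(camera, query): "uv" ([column, row] in pixels: a listed point, or the origin of a listed thing).
The state is a dict: "time": time; "joint_pos": joint angles; "joint_vel": joint speeds; "effort": joint torques, N m; "tcp_pos": TCP position; "orientation": TCP orientation; "force": force on the tool from outside, world axes, zero at the start; "wrist_torque": the same for the moment, N m; "width": opening from 0.0 (shut) to 1.0 (fully open).
Only numpy, scipy, OpenCV 4.12 (cv2) and the standard library are available. Lean on these libraries where they do the work, as an engineer would, in place of code of your own. Each camera call takes 0.05 s, during which the arm holds its last target. There are 200 camera calls.

## Task

On the closing station, push the slide fully home against the tea tin and then swing its lever all the way round to lock it. Pick up the nested pair of lids by the inner lid's knob, lower them together onto the tin until they are fully seated (do not drop them, and do not part them before they are on the tin), and let go of the knob. Then grip the outer lid by its rim and lift it alone, level, at least 6 cm clear of the tin, leaving the inner lid seated in the tin and the slide locked, and finish while still holding the outer lid up and still; leave the other things on the table where they are.

Things in the scene. Friction and masses are not known exactly. Their poses are not given: they have to be found in the camera images.
- station: Fixed closing station: aluminium plate 10 mm thick, x -73 to +97, y -190 to +60 mm. Origin at table level under the centre of the round pocket where the tin stands (black ring round it, top at 16 mm). Black stop block behind the tin: y 35 to 51, x +-30 mm, top at 54 mm. The slide is on the -y side and moves along +y to the tin. Turned up to 0.3 rad about vertical.
- slide (a joint): Grey slide block, 92 (x) x 36 (y) mm, top 37 mm above the table, rubber nose towards the tin; its centre is at station x 0, y -110 mm + joint. Joint in m: 0 fully back, 0.05 fully home (end stop, nose at the tin); grows along station +y. Starts at 0 to 0.015. Needs about 3 N, more when fast; stays where left.
- push_knob (a point): Centre of the top face of the slide's upright round steel push knob (18 mm diameter, from 54 to 77 mm above the table, on a 12 mm stem); fixed to the slide, at station x = -32 mm, y = -110 mm + slide joint.
- lever (a joint): Flat dark steel lever on the slide, turning about a vertical axis. In rad: 0 = pointing along station -y (away from the tin), unlocked; grows counter-clockwise seen from above; 1.571 = along station +x, locked (end stop). Starts at 0 to 0.25. Needs about 1 N at its pin; stays where left.
- lever_pivot (a point): Point on the lever's vertical turning axis, 50 mm above the table; rides with the slide, at station x = +24 mm.
- lever_pin (a point): Centre of the top face of the upright round steel pin at the lever's free end (15 mm diameter, from the lever bar's top at 48.5 mm up to 77 mm above the table), 52 mm from the turning axis. Moves with slide and lever.
- tin: Round open steel tea tin, 54 mm outer and 48 mm inner diameter, 70 mm tall, standing loose in the station's pocket (clearance 1.5 mm all round), 10 mm above the table, so its rim is 80 mm above the table. Origin: centre of its underside, z up. Mass about 0.35 kg.
- inner_lid: White plastic inner lid, 0.06 kg: plug 44 mm wide, 10 mm deep (tapering to 36 mm), under a 57 mm flange (z 10 to 14 mm); round knob 20 mm wide, z 14 to 42 mm, sticking up through the outer lid's hole. Origin: centre of the plug's underside, z up. Stands on the table with the outer lid on it. Seated, its flange lies on the tin's rim and its origin is 60 mm above the tin's origin.
- outer_lid: Round steel outer lid, 0.07 kg: 64 mm outer diameter, 3 mm flat top with a 28 mm hole, skirt 2 mm thick hanging 12 mm down. Origin: centre of the top plate's underside (skirt z -12 to 0, top face z +3 mm). Nested, it lies loose on the inner lid's flange, origin 14 mm above the inner lid's; lifting the inner lid carries it, lifting it leaves the inner lid behind.
- closed_tin: Another, already closed tin with a paper label, 60 mm diameter, 82 mm tall, standing loose near the lids; bystander, origin at the centre of its underside.
- tape_dispenser: Green tape dispenser, 150 x 55 mm, 95 mm tall; bystander.
- tape_roll: Roll of brown packing tape lying flat, 90 mm diameter, 48 mm tall; bystander.
- pen_cup: Black pen cup, 72 mm diameter, 136 mm tall with pens; bystander.
- carton: Small cardboard carton 100 x 140 x 60 mm; bystander.
- marker: Black marker pen lying on the table, 115 mm long, 13 mm thick; bystander.
There are look-alikes about, which are no part of the job. Of the things like the outer_lid, leave any that is pink; of the rest the larger one is meant.

How it is judged:
By the outcome, as a careful person would: the job done as asked, in the order asked, and still so for the second after the job is handed in, while the arm keeps its last pose, push and grip.
It also fails if it takes over 69 s, if anything falls off the work surface, if the arm or the gripper's body presses on something with over 40 N, if the wrist force passes 120 N, or if a joint passes its speed limit or range.

## Working session

There is one attempt and no reset: what is moved stays moved. The work goes in short steps, Python scripts to look and compute and a tool call to move; the robot and the scene stay as the last step left them, time stands still between calls to the robot, and variables do not carry over. Pictures are saved under pics/ and viewed, about 8 in all and at most 12, crops included, and the job is handed in when it is done.

Besides the shell and the picture viewer there is one more tool, called as name([rows], argument=value, ...), one row to a line, values as JSON. jog_arm: Moves the arm, as the interface text tells. Its arguments: {"type":"object","properties":{"commands":{"type":"array"}},"required":["commands"]}

```bash
mkdir -p pics; cat > h.py <<'E'
import numpy as np, cv2
from rig import *
from scipy.spatial.transform import Rotation as R
def pix2w(f,uv,z=None,d=None):
    """pixel -> world, on plane z or at optical depth d"""
    K=np.array([[f["fx"],0,f["cx"]],[0,f["fy"],f["cy"]],[0,0,1.]])
    p=cv2.undistortPoints(np.array([[uv]],float),K,np.array([f["k1"],0,0,0.]))[0,0]
    # the model is exact in k1
    T=np.array(f["extrinsics"]); r=T[:3,:3]@np.array([p[0],p[1],1.]); o=T[:3,3]
    return o+r*(d if d is not None else (z-o[2])/r[2])
def save(f,name,crop=None,s=1):
    im=f["pixels"][:,:,::-1]
    if crop: x,y,w,h=crop; im=im[y:y+h,x:x+w]
    cv2.imwrite("pics/"+name,cv2.resize(im,None,fx=s,fy=s,interpolation=cv2.INTER_CUBIC))
def cloud(f,mask):
    v,u=np.nonzero(mask&(f["range_z"]>0))
    K=np.array([[f["fx"],0,f["cx"]],[0,f["fy"],f["cy"]],[0,0,1.]])
    p=cv2.undistortPoints(np.c_[u,v].astype(float)[:,None],K,np.array([f["k1"],0,0,0.]))[:,0]
    d=f["range_z"][v,u]; T=np.array(f["extrinsics"])
    return (np.c_[p*d[:,None],d])@T[:3,:3].T+T[:3,3]
def totool(delta):
    s=sense(); return R.from_quat(s["orientation"]).inv().apply(delta)*100
E
python3 - <<'E'
from h import *
s=sense(); print(s["time"],s["tcp_pos"],s["orientation"],R.from_quat(s["orientation"]).as_matrix().round(3).tolist(),s["width"],pinch_z)
fs={}
for c in("top","side"):
    f=fs[c]=grab_frame(c); save(f,c+"0.png"); print(c,np.round(f["extrinsics"],3).tolist(),f["fx"],f["k1"])
    for q,z in(("push_knob",.077),("lever_pin",.077),("lever_pivot",.05),("tin",.01),("station",0),("inner_lid",0),("outer_lid",.014),("closed_tin",0)):
        for t in tip_of(c,q)[:4]: print(c,q,round(t["confidence"],2),np.round(t["uv"],1),pix2w(f,t["uv"],z).round(4))
E
```

```text
0.0 [ 0.17974822 -0.70150197  0.23011762] [ 0.43395924  0.55928929 -0.43305314  0.55797836] [[-0.001, 0.969, 0.248], [0.002, 0.248, -0.969], [-1.0, -0.0, -0.002]] 0.9967736435344381 -0.0187
top [[0.047, -0.977, 0.207, 0.365], [-0.999, -0.046, 0.013, -0.002], [-0.003, -0.207, -0.978, 1.091], [0.0, 0.0, 0.0, 1.0]] 444.5114659220977 -0.03828832116203879
top push_knob 0.63 [337.1 224.5] [ 0.5428 -0.1175  0.077 ]
top lever_pin 0.69 [198.2 195.1] [0.5975 0.2099 0.077 ]
top lever_pin 0.65 [352.8 195.6] [ 0.6132 -0.1528  0.077 ]
top lever_pivot 0.84 [334.4 205.5] [ 0.5933 -0.1131  0.05  ]
top tin 0.84 [290.2 225. ] [ 0.5479 -0.0096  0.01  ]
top tin 0.57 [288.9 222.7] [ 0.5535 -0.0062  0.01  ]
top station 0.64 [291.4 223.7] [ 0.553  -0.0125  0.    ]
top inner_lid 0.64 [199.2 197.9] [0.6081 0.2228 0.    ]
top outer_lid 0.93 [195.7 196.1] [0.6091 0.2291 0.014 ]
top outer_lid 0.69 [176.3 163. ] [0.6929 0.2861 0.014 ]
top outer_lid 0.59 [242.6 285.9] [0.3944 0.0977 0.014 ]
top outer_lid 0.24 [402.4 271.7] [ 0.4458 -0.2846  0.014 ]
top closed_tin 0.9 [196.2 261.6] [0.4479 0.2165 0.    ]
side [[-0.7, -0.533, 0.475, 0.055], [-0.714, 0.508, -0.482, 0.522], [0.016, -0.677, -0.736, 0.908], [0.0, 0.0, 0.0, 1.0]] 389.5731605890923 -0.03524198305218403
side push_knob 0.7 [312.8 204.1] [ 0.5458 -0.1154  0.077 ]
side lever_pin 0.63 [306.4 188.1] [ 0.6053 -0.1517  0.077 ]
side lever_pin 0.33 [256.1 306. ] [0.4133 0.2306 0.077 ]
side lever_pivot 0.8 [295.9 203. ] [ 0.6006 -0.1021  0.05  ]
side tin 0.79 [283.7 239.2] [0.5482 0.0015 0.01  ]
side station 0.91 [286.1 241.6] [ 0.5424 -0.0031  0.    ]
side inner_lid 0.51 [210.2 272.1] [0.612  0.2248 0.    ]
side outer_lid 0.7 [297.5 294. ] [0.3912 0.107  0.014 ]
side outer_lid 0.62 [209.2 271.7] [0.6063 0.2306 0.014 ]
side outer_lid 0.51 [172.4 266.9] [0.6889 0.2942 0.014 ]
side closed_tin 0.78 [251.8 308.5] [ 0.4488  0.2164 -0.    ]
```

```bash
python3 -c "
import cv2,numpy as np
a=cv2.imread('pics/top0.png');b=cv2.imread('pics/side0.png');print(a.shape)"
```

```text
(420, 560, 3)
```

View pics/top0.png

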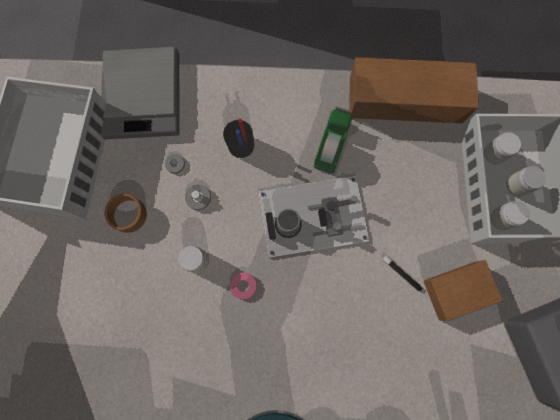

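View pics/side0.png

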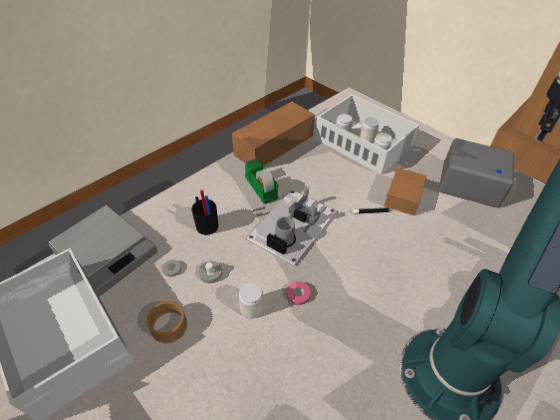

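The top view shows the station in the centre: tin at (288,222), slide to its right, lever pin near (352,196). The nested lids are at (199,197), with a smaller look-alike at (176,163) and a pink one at (243,286). The side view agrees. Next I move over the station for a closer look with the wrist camera.

jog_arm([
  {"claw": 0, "offset": [-5, 49, -46.5], "roll": 0},
  {"claw": 0, "offset": [-5, 49, -46.5], "roll": 0},
  {"claw": 0, "offset": [-5, 49, -46.5], "roll": 0},
  {"claw": 0, "offset": [-5, 49, -46.5], "roll": 0},
  {"claw": 0, "offset": [-5, 49, -46.5], "roll": 0},
  {"claw": 0, "offset": [-5, 49, -46.5], "roll": 0},
  {"claw": 0, "offset": [-5, 49, -46.5], "roll": 0},
  {"claw": 255, "offset": [-5, 49, -46.5], "roll": 0},
  {"claw": 255, "offset": [-5, 49, -46.5], "roll": 0},
  {"claw": 255, "offset": [-5, 49, -46.5], "roll": 0},
])

```text
time: 2.15
tcp_pos: [0.5124, -0.1729, 0.278]
orientation: [0.434, 0.558, -0.434, 0.559]
force: [0.6, 0.5, 0.5]
width: 0.375
```

jog_arm([
  {"claw": 255, "offset": [0, 0, 0], "roll": 0},
  {"claw": 255, "offset": [0, 0, 0], "roll": 0},
])

```text
time: 2.4
tcp_pos: [0.5122, -0.1731, 0.2781]
orientation: [0.433, 0.558, -0.434, 0.559]
force: [-0.9, -0.4, -0.4]
width: 0.0
```

```bash
python3 - <<'E'
from h import *
s=sense(); print(s["time"],s["tcp_pos"],s["orientation"],s["width"],s["force"])
f=grab_frame("wrist"); save(f,"w1.png"); print(np.round(f["extrinsics"],3).tolist(),f["fx"])
for q,z in(("push_knob",.077),("lever_pin",.077),("lever_pivot",.05),("tin",.01),("station",0)):
    for t in tip_of("wrist",q)[:2]: print(q,round(t["confidence"],2),np.round(t["uv"],1),pix2w(f,t["uv"],z).round(4))
E
```

```text
2.4 [ 0.51223422 -0.17305232  0.27806316] [ 0.43323805  0.55826447 -0.43357625  0.55915759] 0.00015410506013427546 [-0.94291131 -0.398074   -0.44965773]
[[0.248, -0.924, -0.292, 0.587], [-0.969, -0.236, -0.076, -0.154], [0.001, 0.302, -0.953, 0.421], [0.0, 0.0, 0.0, 1.0]] 338.6107654498662
push_knob 0.74 [228.9 142. ] [ 0.5366 -0.1163  0.077 ]
lever_pin 0.64 [284.1  78.6] [ 0.6084 -0.1549  0.077 ]
lever_pivot 0.74 [229.6  80.6] [ 0.5943 -0.101   0.05  ]
lever_pivot 0.37 [427.2 283.4] [ 0.4236 -0.3886  0.05  ]
tin 0.7 [144.  100.4] [ 0.5495 -0.0028  0.01  ]
```

View pics/w1.png

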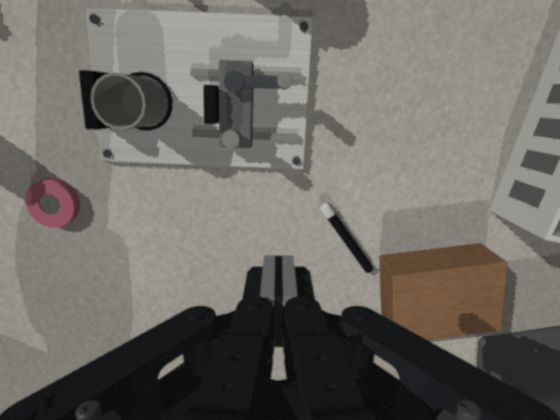

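The wrist view shows the tin at (125,100), push knob at (229,140), lever pin at (285,80) and pivot at (234,80), with the station nearly parallel to the image. I'll refine the positions with depth.

```bash
cat >> h.py <<'E'
def tops(f,lo,hi,box=None,show=True):
    """components of pixels whose height lies in lo..hi inside world box"""
    P=np.full(f["range_z"].shape+(3,),np.nan); m=f["range_z"]>0
    P[m]=cloud(f,np.ones_like(m))
    k=m&(P[...,2]>lo)&(P[...,2]<hi)
    if box is not None: k&=(P[...,0]>box[0])&(P[...,0]<box[1])&(P[...,1]>box[2])&(P[...,1]<box[3])
    n,l=cv2.connectedComponents(k.astype(np.uint8))
    out=[]
    for i in range(1,n):
        q=P[l==i]
        if len(q)<15: continue
        c,r=cv2.minEnclosingCircle((q[:,:2]*1e3).astype(np.float32))
        out.append((np.array(c)/1e3,r/1e3,q))
        if show: print(len(q),"enc",np.round(np.array(c)/1e3,4),"r",round(r,1),"mean",q.mean(0).round(4),"zmed",np.median(q[:,2]).round(4))
    return out
E
python3 - <<'E'
from h import *
B=(.48,.68,-.22,.06)
for c in("wrist","top","side"):
    f=grab_frame(c); print(c); tops(f,.066,.09,B)
f=grab_frame("wrist"); print("slide"); 
o=tops(f,.030,.043,B)
print("plate"); o=tops(f,.006,.014,(.4,.75,-.3,.15))
q=max(o,key=lambda a:len(a[2]))[2]
print(cv2.minAreaRect((q[:,:2]*1e3).astype(np.float32)))
E
```

```text
wrist
204 enc [ 0.6073 -0.1558] r 7.4 mean [ 0.6072 -0.1558  0.0772] zmed 0.0773
1176 enc [ 0.5484 -0.0037] r 27.7 mean [ 0.5492 -0.0026  0.0762] zmed 0.0782
254 enc [ 0.5405 -0.1168] r 8.9 mean [ 0.5407 -0.1173  0.0768] zmed 0.0772
top
40 enc [ 0.6067 -0.1554] r 7.7 mean [ 0.6063 -0.1549  0.0761] zmed 0.0773
132 enc [ 0.5486 -0.0035] r 27.1 mean [ 0.5485 -0.0035  0.078 ] zmed 0.0793
55 enc [ 0.5399 -0.1167] r 8.9 mean [ 0.5394 -0.1162  0.0769] zmed 0.0777
side
25 enc [ 0.6083 -0.1534] r 8.1 mean [ 0.607  -0.1522  0.0742] zmed 0.0756
34 enc [ 0.541  -0.1157] r 10.5 mean [ 0.5399 -0.1128  0.0746] zmed 0.0752
156 enc [ 0.5485 -0.0018] r 28.6 mean [ 0.549  -0.0016  0.0745] zmed 0.0744
slide
2209 enc [ 0.572  -0.1106] r 48.6 mean [ 0.573  -0.1099  0.0373] zmed 0.0373
32 enc [0.5677 0.0375] r 3.2 mean [0.5683 0.0369 0.0378] zmed 0.0378
171 enc [ 0.5512 -0.0128] r 25.2 mean [ 0.5557 -0.0252  0.0369] zmed 0.0373
241 enc [0.5471 0.0026] r 23.0 mean [0.5445 0.0144 0.0367] zmed 0.037
16 enc [0.5153 0.0255] r 3.0 mean [0.5148 0.0246 0.0395] zmed 0.0404
plate
23709 enc [ 0.5736 -0.0647] r 150.3 mean [ 0.5854 -0.0681  0.0104] zmed 0.0103
41 enc [ 0.57   -0.0099] r 16.5 mean [ 0.5732 -0.0101  0.0113] zmed 0.0113
95 enc [0.5458 0.01  ] r 11.6 mean [0.545  0.0103 0.0135] zmed 0.0136
41 enc [ 0.5349 -0.019 ] r 17.9 mean [ 0.533  -0.0229  0.0117] zmed 0.0115
28 enc [0.5336 0.0042] r 6.3 mean [0.533  0.0046 0.0135] zmed 0.0135
156 enc [0.4125 0.0873] r 24.7 mean [0.4176 0.0807 0.0099] zmed 0.0102
493 enc [ 0.4524 -0.271 ] r 41.5 mean [ 0.4559 -0.27    0.0123] zmed 0.0127
((574.0531005859375, -64.93495178222656), (171.10679626464844, 250.76625061035156), 11.992935180664062)
```

jog_arm([
  {"claw": 255, "offset": [5, 4, -0.8], "roll": 0.04},
  {"claw": 255, "offset": [11, 4, -0.8], "roll": 0.04},
  {"claw": 255, "offset": [16, 4, -0.8], "roll": 0.04},
  {"claw": 255, "offset": [20, 4, -0.8], "roll": 0.04},
  {"claw": 255, "offset": [21.8, 4, -0.8], "roll": 0.04},
  {"claw": 255, "offset": [21.8, 4, -0.8], "roll": 0.04},
  {"claw": 255, "offset": [21.8, 4, -0.8], "roll": 0.04},
])

```text
time: 3.78
tcp_pos: [0.5505, -0.1561, 0.0615]
orientation: [0.445, 0.548, -0.444, 0.551]
force: [-0.4, -0.1, 0.3]
width: 0.001
```

```bash
cat >> h.py <<'E'
O=np.array([.5489,-.0038]); TH=.2093
M=np.array([[np.cos(TH),-np.sin(TH)],[np.sin(TH),np.cos(TH)]])
def st(p): return (np.asarray(p)[:2]-O)@M          # world -> station xy
def wd(p): return O+M@np.asarray(p)                # station -> world xy
E
python3 - <<'E'
from h import *
s=sense(); print(s["time"],s["tcp_pos"],"st",st(s["tcp_pos"]),s["force"]);A=R.from_quat(s["orientation"]).as_matrix();print(A.round(3).tolist(),(A[:2].T@M).round(3).tolist())
f=grab_frame("wrist"); save(f,"w2.png")
E
```

```text
3.775 [ 0.55054271 -0.15612922  0.06148967] st [-0.03004338 -0.14934619] [-0.37902089 -0.07756517  0.32038344]
[[0.004, 0.978, 0.208], [-0.001, 0.208, -0.978], [-1.0, 0.003, 0.002]] [[0.003, -0.002], [1.0, 0.0], [0.0, -1.0]]
```

View pics/w2.png

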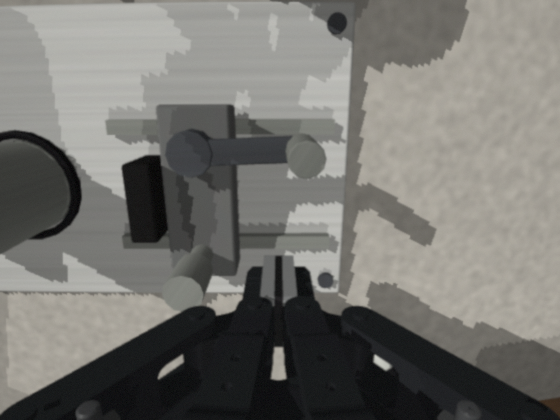

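jog_arm([
  {"claw": 255, "offset": [0.2, -0.1, -1], "roll": 0},
  {"claw": 255, "offset": [0.2, -0.1, -1.6], "roll": 0},
  {"claw": 255, "offset": [0.2, -0.1, -2.2], "roll": 0},
  {"claw": 255, "offset": [0.2, -0.1, -2.8], "roll": 0},
  {"claw": 255, "offset": [0.2, -0.1, -3.4], "roll": 0},
  {"claw": 255, "offset": [0.2, -0.1, -4.0], "roll": 0},
  {"claw": 255, "offset": [0.2, -0.1, -4.6], "roll": 0},
  {"claw": 255, "offset": [0.2, -0.1, -5.2], "roll": 0},
  {"claw": 255, "offset": [0.2, -0.1, -5.6], "roll": 0},
])

```text
time: 4.95
tcp_pos: [0.5382, -0.1009, 0.0596]
orientation: [0.446, 0.548, -0.444, 0.551]
force: [1.3, -2.9, 2.5]
width: -0.004
```

```bash
python3 - <<'E'
from h import *
s=sense(); print(s["time"],s["tcp_pos"],"st",st(s["tcp_pos"]),s["force"])
f=grab_frame("wrist")
for o in tops(f,.066,.09,(.48,.68,-.22,.06),False): print(len(o[2]),st(o[0]).round(4),o[1].round(4))
E
```

```text
4.95 [ 0.5381867  -0.10093137  0.05962448] st [-0.03066099 -0.09278567] [ 1.30078469 -2.86864364  2.53090924]Traceback (most recent call last):
  File "<stdin>", line 4, in <module>
AttributeError: 'float' object has no attribute 'round'
```

jog_arm([
  {"claw": 255, "offset": [0, 0, -0.4], "roll": 0},
  {"claw": 255, "offset": [0, 0, -0.8], "roll": 0},
])

```text
time: 5.25
tcp_pos: [0.5363, -0.0922, 0.0595]
orientation: [0.445, 0.548, -0.444, 0.551]
force: [0.9, -3.0, 2.2]
width: 0.004
```

```bash
cat > look.py <<'E'
from h import *
s=sense(); print(s["time"],s["tcp_pos"],"st",st(s["tcp_pos"]).round(4),np.round(s["force"],1))
f=grab_frame("wrist")
for o in tops(f,.066,.09,(.48,.68,-.22,.06),False): print(len(o[2]),st(o[0]).round(4),round(o[1],4))
E
python3 look.py
```

```text
5.25 [ 0.53625677 -0.09221424  0.05949972] st [-0.0307 -0.0839] [ 0.9 -3.   2.2]
1318 [ 0.0258 -0.1135] 0.0074
8073 [-0.0003 -0.0002] 0.0277
3364 [-0.0282 -0.0754] 0.023
```

jog_arm([
  {"claw": 255, "offset": [0, 0, -0.15], "roll": 0},
  {"claw": 255, "offset": [0, 0, -0.3], "roll": 0},
  {"claw": 255, "offset": [0, 0, -0.3], "roll": 0},
])

```text
time: 5.68
tcp_pos: [0.5358, -0.0902, 0.0595]
orientation: [0.445, 0.548, -0.444, 0.551]
force: [1.2, -5.3, 0.5]
width: -0.006
```

```bash
python3 look.py
```

```text
5.675 [ 0.53582594 -0.09016963  0.05954727] st [-0.0307 -0.0818] [ 1.2 -5.3  0.5]
1318 [ 0.0259 -0.1115] 0.0074
8063 [ 0.0002 -0.0004] 0.0278
3344 [-0.0296 -0.0736] 0.023
```

jog_arm([
  {"claw": 255, "offset": [0, 0, -0.2], "roll": 0},
  {"claw": 255, "offset": [0, 0, -0.4], "roll": 0},
  {"claw": 255, "offset": [0, 0, -0.4], "roll": 0},
])

```text
time: 6.1
tcp_pos: [0.5357, -0.09, 0.0596]
orientation: [0.446, 0.546, -0.446, 0.552]
force: [2.7, -9.0, 1.0]
width: -0.001
```

```bash
python3 look.py
```

```text
6.1 [ 0.53573394 -0.09001765  0.05963059] st [-0.0308 -0.0816] [ 2.7 -9.   1. ]
1322 [ 0.0258 -0.1116] 0.0074
8113 [-0.0002 -0.0002] 0.0276
3320 [-0.0296 -0.0735] 0.023
```

jog_arm([
  {"claw": 255, "offset": [0, 0, 2], "roll": 0},
  {"claw": 255, "offset": [0.1, 0, 5.2], "roll": 0.18},
  {"claw": 255, "offset": [0.1, 1.5, 5.2], "roll": 0.36},
  {"claw": 255, "offset": [0.1, 3.4, 5.2], "roll": 0.54},
  {"claw": 255, "offset": [0.1, 3.4, 5.2], "roll": 0.72},
  {"claw": 255, "offset": [0.1, 3.4, 5.2], "roll": 0.785},
  {"claw": 255, "offset": [0.1, 3.4, 5.2], "roll": 0.785},
])

```text
time: 7.02
tcp_pos: [0.5786, -0.1324, 0.0585]
orientation: [0.622, 0.335, -0.621, 0.339]
force: [0.1, -0.3, -0.7]
width: -0.002
```

```bash
python3 look.py; python3 - <<'E'
from h import *
s=sense(); p=st(s["tcp_pos"]); A=R.from_quat(s["orientation"]).as_matrix(); print((A[:2].T@M).round(3).tolist())
for d in(0,15,30,45,60,75,90,95):
    a=np.radians(d); F=np.array([.024+.052*np.sin(a),-.0598-.052*np.cos(a)])-.0203*np.array([.707,.707])
    w=wd(F)-s["tcp_pos"][:2]; print(d,totool(np.r_[w,.058-s["tcp_pos"][2]]).round(2))
E
```

```text
7.025 [ 0.57857191 -0.13239415  0.05848161] st [ 0.0023 -0.132 ] [ 0.1 -0.3 -0.7]
1869 [ 0.0068 -0.1371] 0.0137
1254 [ 0.0261 -0.1121] 0.0079
[[0.004, -0.005], [0.707, -0.707], [-0.707, -0.707]]
0 [ 0.06  0.08 -0.94]
15 [ 0.07  0.9  -2.02]
30 [ 0.07  1.42 -3.27]
45 [ 0.07  1.6  -4.62]
60 [ 0.07  1.42 -5.97]
75 [ 0.06  0.9  -7.22]
90 [ 0.06  0.08 -8.3 ]
95 [ 0.05 -0.26 -8.6 ]
```

jog_arm([
  {"claw": 255, "offset": [0, 0.1, -0.9], "roll": 0},
  {"claw": 255, "offset": [0, 0.5, -1.5], "roll": 0},
  {"claw": 255, "offset": [0, 0.9, -2.0], "roll": 0},
  {"claw": 255, "offset": [0, 1.2, -2.6], "roll": 0},
  {"claw": 255, "offset": [0, 1.4, -3.3], "roll": 0},
  {"claw": 255, "offset": [0, 1.6, -4.6], "roll": 0},
  {"claw": 255, "offset": [0, 1.4, -6.0], "roll": 0},
  {"claw": 255, "offset": [0, 0.9, -7.2], "roll": 0},
  {"claw": 255, "offset": [0, 0.4, -8.0], "roll": 0},
])

```text
time: 8.2
tcp_pos: [0.6257, -0.0656, 0.0585]
orientation: [0.622, 0.336, -0.62, 0.34]
force: [-0.4, -1.0, 0.7]
width: 0.001
```

```bash
python3 look.py; python3 - <<'E'
from h import *
f=grab_frame("wrist"); save(f,"w3.png")
E
```

```text
8.2 [ 0.62567627 -0.06559504  0.0584824 ] st [ 0.0623 -0.0764] [-0.4 -1.   0.7]
2960 [ 0.0685 -0.073 ] 0.0216
```

View pics/w3.png

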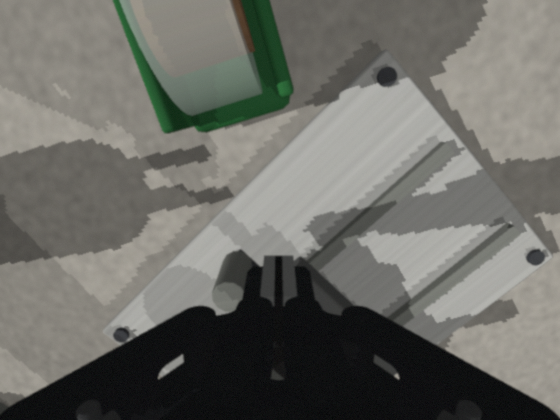

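The pin, at (230,293), is next to the fingertip, and the lever is almost round. I'll push on to its end stop.

jog_arm([
  {"claw": 255, "offset": [0, -0.2, -0.2], "roll": 0},
  {"claw": 255, "offset": [0, -0.4, -0.4], "roll": 0},
  {"claw": 255, "offset": [0, -0.6, -0.6], "roll": 0},
  {"claw": 255, "offset": [0, -0.6, -0.6], "roll": 0},
])

```text
time: 8.8
tcp_pos: [0.6233, -0.0627, 0.0586]
orientation: [0.622, 0.333, -0.622, 0.34]
force: [0.1, -7.7, -0.1]
width: 0.002
```

```bash
python3 look.py; python3 - <<'E'
from h import *
f=grab_frame("top")
for o in tops(f,.066,.09,(.48,.68,-.22,.06),False): print(len(o[2]),st(o[0]).round(4),round(o[1],4))
E
```

```text
8.8 [ 0.62333411 -0.06272785  0.05864293] st [ 0.0606 -0.0731] [ 0.1 -7.7 -0.1]
2993 [ 0.0675 -0.0706] 0.0211
```

jog_arm([
  {"claw": 255, "offset": [0, 0, 2.5], "roll": 0},
  {"claw": 255, "offset": [-4, 0, 3], "roll": 0},
  {"claw": 200, "offset": [-10, 0, 6], "roll": 0.18},
  {"claw": 120, "offset": [-16, 0, 9], "roll": 0.36},
  {"claw": 120, "offset": [-18, 0, 12], "roll": 0.54},
  {"claw": 120, "offset": [-18, 0, 12], "roll": 0.72},
  {"claw": 120, "offset": [-18, 0, 12], "roll": 0.785},
  {"claw": 120, "offset": [-18, 0, 12], "roll": 0.785},
])

```text
time: 9.9
tcp_pos: [0.5565, -0.161, 0.239]
orientation: [0.704, 0.071, -0.702, 0.076]
force: [0.5, 0.1, -0.1]
width: 0.53
```

```bash
python3 look.py; python3 - <<'E'
from h import *
s=sense(); print(s["joint_pos"],s["width"])
A=R.from_quat(s["orientation"]).as_matrix(); print((A[:2].T@M).round(3).tolist())
for c in("top","side","wrist"):
    f=grab_frame(c); print(c)
    for o in tops(f,.066,.09,(.48,.68,-.22,.06),False): print(len(o[2]),st(o[0]).round(4),round(o[1],4))
    print("lids"); tops(f,.008,.05,(.54,.75,.16,.34))
save(f,"w4.png")
E
```

```text
9.9 [ 0.55646433 -0.16100196  0.23902084] st [-0.0253 -0.1553] [ 0.5  0.1 -0.1]
305 [-0.0328 -0.0602] 0.0095
225 [ 0.0757 -0.0604] 0.0077
1082 [-0.0004 -0.0005] 0.0274
[-0.17000105  0.43541672  0.50464952  1.9560644  -0.27643193  0.81167847
 -2.44644337] 0.5267215682524861
[[0.003, -0.008], [0.0, -1.0], [-1.0, -0.0]]
top
35 [ 0.0749 -0.0598] 0.0072
134 [-0.0003 -0.0001] 0.0271
51 [-0.0324 -0.0596] 0.0087
lids
238 enc [0.694 0.293] r 25.7 mean [0.6932 0.2929 0.0124] zmed 0.0123
515 enc [0.6083 0.2248] r 32.4 mean [0.6064 0.2239 0.0199] zmed 0.0176
side
24 [ 0.0767 -0.0585] 0.0078
37 [-0.0302 -0.0578] 0.0114
150 [0.0006 0.0018] 0.0283
lids
23 enc [0.7438 0.1615] r 5.9 mean [0.7434 0.1614 0.0306] zmed 0.0326
176 enc [0.6941 0.2956] r 25.5 mean [0.6937 0.2961 0.0115] zmed 0.0116
393 enc [0.6084 0.2264] r 32.8 mean [0.6043 0.2295 0.0196] zmed 0.017
wrist
306 [-0.0326 -0.0603] 0.0093
229 [ 0.0758 -0.0602] 0.0079
1084 [-0.0001 -0.0006] 0.0274
lids
```

View pics/w4.png

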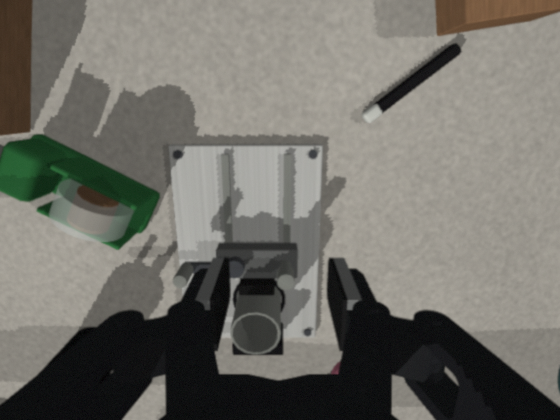

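The slide is home (knob at station y -60 mm) and the lever is locked (pin at station (76,-60) mm). The picture shows the same: pin at (285,282), level with the slide. Next, the lids.

jog_arm([
  {"claw": 60, "offset": [0, -5, -2], "roll": -0.18},
  {"claw": 60, "offset": [0, -10, -4], "roll": -0.36},
  {"claw": 60, "offset": [0, -15, -6], "roll": -0.54},
  {"claw": 60, "offset": [0, -20, -8], "roll": -0.72},
  {"claw": 60, "offset": [0, -25, -10], "roll": -0.9},
  {"claw": 60, "offset": [0, -30, -12], "roll": -1.08},
  {"claw": 60, "offset": [0, -34, -13.1], "roll": -1.26},
  {"claw": 60, "offset": [0, -36.7, -13.1], "roll": -1.44},
  {"claw": 60, "offset": [0, -36.7, -13.1], "roll": -1.62},
  {"claw": 60, "offset": [0, -36.7, -13.1], "roll": -1.8},
])

```text
time: 11.35
tcp_pos: [0.6086, 0.2254, 0.2357]
orientation: [0.375, 0.595, -0.379, 0.601]
force: [0.1, -0.7, 0.5]
width: 0.764
```

jog_arm([
  {"claw": 60, "offset": [0, 0, 0], "roll": -0.18},
  {"claw": 60, "offset": [0, 0, 0], "roll": -0.36},
  {"claw": 60, "offset": [0, 0, 0], "roll": -0.54},
  {"claw": 60, "offset": [0, 0, 0], "roll": -0.72},
  {"claw": 60, "offset": [0, 0, 0], "roll": -0.9},
  {"claw": 60, "offset": [0, 0, 0], "roll": -1.08},
  {"claw": 60, "offset": [0, 0, 0], "roll": -1.26},
  {"claw": 60, "offset": [0, 0, 0], "roll": -1.34},
  {"claw": 60, "offset": [0, 0, 0], "roll": -1.34},
])

```text
time: 12.48
tcp_pos: [0.6087, 0.225, 0.2355]
orientation: [-0.078, 0.702, 0.072, 0.704]
force: [0.8, 0.6, -0.7]
width: 0.759
```

```bash
cat > lids.py <<'E'
from h import *
s=sense(); print(s["time"],s["tcp_pos"],np.round(s["joint_pos"],2),s["width"])
A=R.from_quat(s["orientation"]).as_matrix(); print((A[:2].T@M).round(3).tolist())
f=grab_frame("wrist"); B=(.54,.68,.16,.30)
print("knob"); k=tops(f,.036,.06,B)
print("plate"); tops(f,.009,.026,B)
save(f,"w5.png")
p=s["tcp_pos"]
if k: print("move",totool(np.r_[k[0][0]-p[:2],.020-p[2]]))
E
python3 lids.py
```

```text
12.475 [0.60865749 0.22496131 0.23547139] [-0.18  0.51 -0.36  1.77  0.23  0.9  -0.43] 0.7593083939832894
[[0.002, -0.009], [-0.004, 1.0], [1.0, 0.004]]
knob
297 enc [0.6082 0.2258] r 9.9 mean [0.6081 0.2263 0.0419] zmed 0.042
plate
243 enc [0.6747 0.2857] r 14.7 mean [0.6748 0.2882 0.012 ] zmed 0.0121
2324 enc [0.6083 0.2256] r 32.0 mean [0.6078 0.2274 0.017 ] zmed 0.0172
move [21.54548497  0.27473596 -0.06759661]
```

View pics/w5.png

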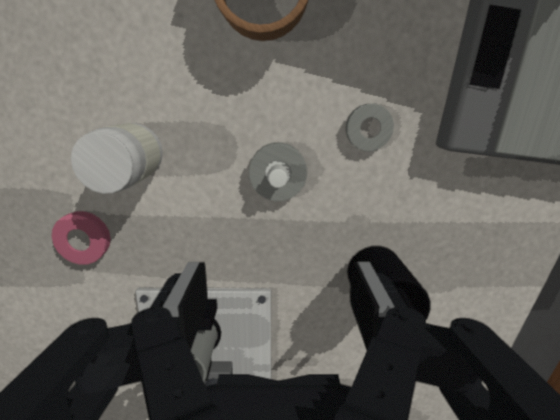

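The nested pair is at (277,172), 64 mm across with its white knob up; the smaller look-alike is at (370,127) and is left alone. Descending onto the knob.

jog_arm([
  {"claw": 60, "offset": [5, 0.1, -0.1], "roll": 0},
  {"claw": 60, "offset": [11, 0.15, -0.1], "roll": 0},
  {"claw": 60, "offset": [16, 0.2, -0.1], "roll": 0},
  {"claw": 60, "offset": [19.5, 0.3, -0.1], "roll": 0},
  {"claw": 60, "offset": [21.2, 0.3, -0.1], "roll": 0},
  {"claw": 60, "offset": [21.2, 0.3, -0.1], "roll": 0},
  {"claw": 60, "offset": [21.2, 0.3, -0.1], "roll": 0},
])

```text
time: 13.4
tcp_pos: [0.609, 0.2267, 0.0251]
orientation: [-0.078, 0.701, 0.072, 0.705]
force: [0.5, -0.3, 0.8]
width: 0.765
```

```bash
python3 - <<'E'
from h import *
s=sense(); print(s["time"],s["tcp_pos"],s["force"]); p=s["tcp_pos"]; print(totool(np.r_[.6082-p[0],.2257-p[1],.021-p[2]]))
E
```

```text
13.4 [0.60898971 0.22666056 0.02505113] [ 0.45879327 -0.3445541   0.75786034]
[ 0.40528948 -0.07393786 -0.09926355]
```

Next, close on the knob (finger tips about 22 mm above the table).

jog_arm([
  {"claw": 60, "offset": [0.3, -0.1, -0.1], "roll": 0},
  {"claw": 200, "offset": [0.3, -0.1, -0.1], "roll": 0},
  {"claw": 255, "offset": [0.3, -0.1, -0.1], "roll": 0},
  {"claw": 255, "offset": [0.3, -0.1, -0.1], "roll": 0},
  {"claw": 255, "offset": [0.3, -0.1, -0.1], "roll": 0},
  {"claw": 255, "offset": [0.3, -0.1, -0.1], "roll": 0},
  {"claw": 255, "offset": [0.3, -0.1, -0.1], "roll": 0},
])

```text
time: 14.28
tcp_pos: [0.6085, 0.2256, 0.0226]
orientation: [-0.078, 0.701, 0.072, 0.705]
force: [-0.2, -0.1, 5.6]
width: 0.207
```

jog_arm([
  {"claw": 255, "offset": [-1, 0, 0], "roll": 0},
  {"claw": 255, "offset": [-3, 0, 0], "roll": 0},
  {"claw": 255, "offset": [-6, 0, 0], "roll": 0},
  {"claw": 255, "offset": [-9, 0, 0], "roll": 0},
  {"claw": 255, "offset": [-11, 0, 0], "roll": 0},
  {"claw": 255, "offset": [-12, 0, 0], "roll": 0},
  {"claw": 255, "offset": [-12, 0, 0], "roll": 0},
])

```text
time: 15.15
tcp_pos: [0.6079, 0.2264, 0.1432]
orientation: [-0.078, 0.701, 0.072, 0.705]
force: [1.0, -0.1, -1.3]
width: 0.207
```

```bash
cat > held.py <<'E'
from h import *
s=sense(); p=np.array(s["tcp_pos"]); print(s["time"],p,"st",st(p).round(4),s["force"],s["width"])
A=R.from_quat(s["orientation"]).as_matrix(); print((A[:2].T@M).round(3).tolist())
for c in("wrist","side","top"):
    f=grab_frame(c)
    for q in("outer_lid","inner_lid"):
        for t in trace(c,q)[:3]:
            w=cloud(f,t["region"]); w=w[np.linalg.norm(w[:,:2]-p[:2],axis=1)<.05]
            if len(w)>20: print(c,q,round(t["confidence"],2),len(w),"rel tcp",((w-p).min(0)*1e3).round(1),((w-p).max(0)*1e3).round(1),np.median((w-p)*1e3,0).round(1))
    if c=="side":
        u=search_frame(c,"inner_lid"); print(u[:1]); save(f,"s6.png",None,1.4)
E
python3 held.py
```

```text
15.15 [0.60790373 0.22644589 0.1431554 ] st [0.1056 0.213 ] [ 0.97704005 -0.10330355 -1.29341802] 0.20702333428346073
[[0.006, -0.008], [-0.003, 1.0], [1.0, 0.003]]
wrist outer_lid 0.6 6257 rel tcp [-31.6 -30.9 -20.4] [31.2 31.8 20. ] [-3.6 16.7 -5.5]
wrist inner_lid 0.72 2720 rel tcp [-12.5  -9.3  -9.9] [10.  12.6 21.7] [-1.1  6.1 18.4]
side outer_lid 0.57 303 rel tcp [-33.3 -27.7 -23.5] [27.4 32.9 12.3] [-16.3  13.   -8.1]
side inner_lid 0.39 27 rel tcp [ -7.2   5.7 -13.6] [12.  10.9 18.7] [-2.9  9.5  4.1]
[{'rect': [197.8, 236.8, 8.4, 12.3], 'confidence': 0.62}]
```

View pics/s6.png

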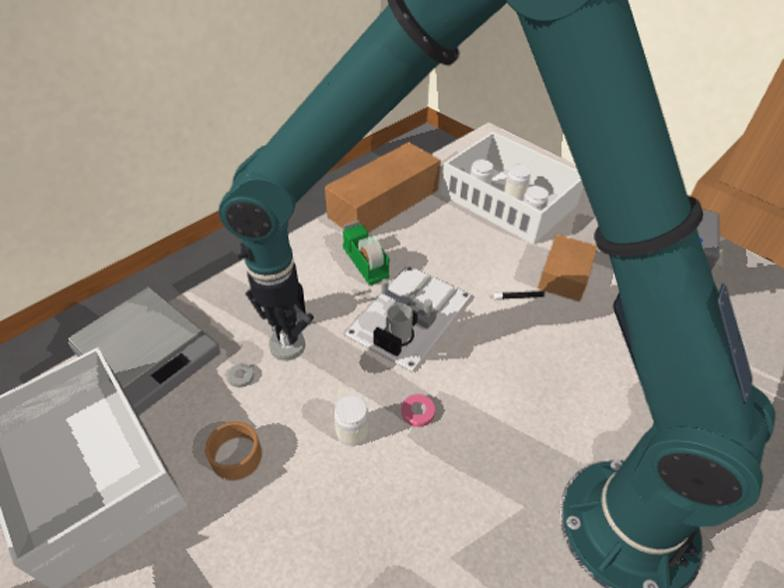

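The nested pair hangs level in the gripper at (287,345). The outer lid's centre is within 0.5 mm of the TCP. Moving over the tin.

jog_arm([
  {"claw": 255, "offset": [0, -2, -1], "roll": 0},
  {"claw": 255, "offset": [0, -5, -2.5], "roll": 0},
  {"claw": 255, "offset": [0, -8, -4], "roll": 0},
  {"claw": 255, "offset": [0, -11, -5.5], "roll": 0},
  {"claw": 255, "offset": [0, -14, -7], "roll": 0},
  {"claw": 255, "offset": [0, -17, -8.4], "roll": 0},
  {"claw": 255, "offset": [0, -19.5, -9.6], "roll": 0},
  {"claw": 255, "offset": [0, -21.3, -10.5], "roll": 0},
  {"claw": 255, "offset": [0, -21.3, -10.5], "roll": 0},
  {"claw": 255, "offset": [0, -21.3, -10.5], "roll": 0},
])

```text
time: 16.9
tcp_pos: [0.5503, -0.0029, 0.1437]
orientation: [-0.078, 0.701, 0.073, 0.705]
force: [-0.0, 0.7, -0.2]
width: 0.208
```

```bash
python3 held.py; python3 - <<'E'
from h import *
s=sense(); p=s["tcp_pos"]; print(totool(np.r_[wd([0,-.0003])-p[:2],.0926-p[2]]))
f=grab_frame("wrist")
for lo,hi in((.066,.0815),(.05,.095)): [print(len(o[2]),st(o[0]).round(4),round(o[1],4)) for o in tops(f,lo,hi,(.48,.68,-.22,.06),False)]
E
```

```text
16.9 [ 0.55030959 -0.00286519  0.14373611] st [0.0016 0.0006] [-0.04697014  0.73746761 -0.24568223] 0.20824195212571442
[[0.006, -0.007], [-0.004, 1.0], [1.0, 0.004]]
wrist outer_lid 0.83 6715 rel tcp [ -36.5  -31.7 -134.7] [47.5 32.4 25.6] [-3.7 16.6 -5.4]
wrist inner_lid 0.73 2742 rel tcp [-12.7  -9.3  -9.9] [10.1 13.4 21.4] [-1.1  6.3 18.3]
side outer_lid 0.82 227 rel tcp [-32.3 -25.2 -21.9] [26.3 34.4  7.9] [-15.5  15.9  -7. ]
side inner_lid 0.67 332 rel tcp [ -49.8  -48.7 -138.6] [48.9 49.8 61.3] [ -20.8    0.6 -130.6]
[{'rect': [282.0, 199.5, 8.0, 14.5], 'confidence': 0.64}]
top outer_lid 0.48 70 rel tcp [ -34.8    9.6 -133.3] [ 12.8  34.  140.6] [-16.7  20.9  -5.2]
[ 5.0899054   0.02632128 -0.12389505]
688 [-0.0005  0.0098] 0.0252
425 [ 0.0754 -0.0594] 0.0079
2021 [0.0002 0.0442] 0.0304
1010 [-0.0005  0.0098] 0.0252
660 [ 0.0756 -0.0591] 0.0079
```

jog_arm([
  {"claw": 255, "offset": [1, 0, -0.15], "roll": 0},
  {"claw": 255, "offset": [2, 0, -0.15], "roll": 0},
  {"claw": 255, "offset": [3, 0, -0.15], "roll": 0},
  {"claw": 255, "offset": [3.6, 0.02, -0.15], "roll": 0},
  {"claw": 255, "offset": [3.6, 0.02, -0.15], "roll": 0},
])

```text
time: 18.08
tcp_pos: [0.5482, -0.0042, 0.1068]
orientation: [-0.078, 0.702, 0.073, 0.704]
force: [0.0, -0.5, -1.1]
width: 0.21
```

```bash
python3 - <<'E'
from h import *
s=sense(); p=s["tcp_pos"]; print(s["time"],p,st(p),s["force"],totool(np.r_[wd([-.0003,-.0003])-p[:2],.0926-p[2]]))
E
```

```text
18.075 [ 0.54821384 -0.00419124  0.10680169] [-0.00075247 -0.00024014] [ 0.0276589  -0.51777345 -1.05292904] [1.42030521 0.00514488 0.04084911]
```

jog_arm([
  {"claw": 255, "offset": [0.3, 0, 0.05], "roll": 0},
  {"claw": 255, "offset": [0.6, 0, 0.05], "roll": 0},
  {"claw": 255, "offset": [0.9, 0, 0.05], "roll": 0},
  {"claw": 255, "offset": [1.2, 0, 0.05], "roll": 0},
  {"claw": 255, "offset": [1.3, 0, 0.05], "roll": 0},
  {"claw": 255, "offset": [1.3, 0, 0.05], "roll": 0},
])

```text
time: 18.82
tcp_pos: [0.5487, -0.0041, 0.0937]
orientation: [-0.078, 0.702, 0.073, 0.704]
force: [-0.3, -0.2, -1.3]
width: 0.21
```

```bash
cat > seat.py <<'E'
from h import *
s=sense(); p=s["tcp_pos"]; print(s["time"],p,st(p),np.round(s["force"],2),s["width"])
f=grab_frame("wrist"); B=(.50,.60,-.05,.05)
P=cloud(f,np.ones((420,560),bool)); d=np.linalg.norm(P[:,:2]-wd([0,0]),axis=1)
k=(d>.013)&(d<.030)&(P[:,2]>.07)&(P[:,2]<.10); q=P[k]; c=np.linalg.lstsq(np.c_[q[:,:2]-O,np.ones(len(q))],q[:,2],rcond=None)[0]; print("top plate n",k.sum(),"z",np.median(q[:,2]).round(4),"slopes",c[:2].round(3),"range",np.percentile(q[:,2],[2,98]).round(4))
k=(d<.009)&(P[:,2]>.1)&(P[:,2]<.13); print("knob top",k.sum(),np.median(P[k,2]) if k.any() else None)
for o in tops(f,.08,.095,B,False): print(len(o[2]),st(o[0]).round(4),round(o[1],4))
E
python3 seat.py
```

```text
18.825 [ 0.54871339 -0.00414708  0.0937001 ] [-0.00025465 -0.00030074] [-0.26 -0.21 -1.28] 0.2102002557917769
top plate n 4993 z 0.0884 slopes [-0.    -0.004] range [0.0871 0.0898]
knob top 1392 0.11338690269120474
6656 [-0.0004  0.0001] 0.032
353 [-0.0002 -0.0259] 0.0111
```

jog_arm([
  {"claw": 255, "offset": [0.1, 0, 0], "roll": 0},
  {"claw": 255, "offset": [0.2, 0, 0], "roll": 0},
  {"claw": 255, "offset": [0.2, 0, 0], "roll": 0},
])

```text
time: 19.25
tcp_pos: [0.5489, -0.0041, 0.0925]
orientation: [-0.078, 0.702, 0.072, 0.705]
force: [-1.7, -0.5, 5.7]
width: 0.21
```

```bash
python3 seat.py
```

```text
19.25 [ 0.54892966 -0.00412999  0.09254339] [-3.95458444e-05 -3.28947321e-04] [-1.74 -0.51  5.71] 0.21039627818789128
top plate n 5028 z 0.0873 slopes [-0.001 -0.006] range [0.0861 0.0969]
knob top 1377 0.11229461749974846
6638 [-0.0001  0.0003] 0.0319
351 [ 0.0001 -0.0267] 0.011
```

Seated: 5.7 N upward on contact, and the top plate at 87 mm as specified. Now release and rise.

jog_arm([
  {"claw": 0, "offset": [-0.1, 0, 0], "roll": 0},
  {"claw": 0, "offset": [-0.1, 0, 0], "roll": 0},
  {"claw": 0, "offset": [-0.1, 0, 0], "roll": 0},
  {"claw": 0, "offset": [-0.1, 0, 0], "roll": 0},
  {"claw": 0, "offset": [-3, 0, 0], "roll": 0},
  {"claw": 0, "offset": [-6, 0, 0], "roll": 0},
  {"claw": 0, "offset": [-6, 0, 0], "roll": 0},
])

```text
time: 20.18
tcp_pos: [0.5503, -0.0035, 0.1545]
orientation: [-0.078, 0.7, 0.072, 0.706]
force: [-0.2, 0.4, 0.5]
width: 0.999
```

```bash
python3 seat.py; python3 look.py | tail -4; python3 - <<'E'
from h import *
f=grab_frame("wrist"); save(f,"w7.png")
s=sense();p=s["tcp_pos"]; print(s["width"],totool(np.r_[wd([0,0])-p[:2],.056-p[2]]))
E
```

```text
20.175 [ 0.55033536 -0.00346172  0.1545187 ] [1.47432361e-03 3.26666744e-05] [-0.17  0.37  0.52] 0.9993712875514564
top plate n 4539 z 0.0873 slopes [-0.  0.] range [0.0855 0.0886]
knob top 683 0.11225243096925744
5846 [-0.0001 -0.    ] 0.032
20.225 [ 0.54924314 -0.00371901  0.15330105] st [0.0004 0.    ] [ 0.2 -0.2 -1.1]
6006 [-0.0002 -0.    ] 0.0321
563 [-0.0318 -0.0593] 0.0094
193 [ 0.0734 -0.0589] 0.0071
0.9995291031967262 [9.58872775 0.07319134 0.075205  ]
```

View pics/w7.png

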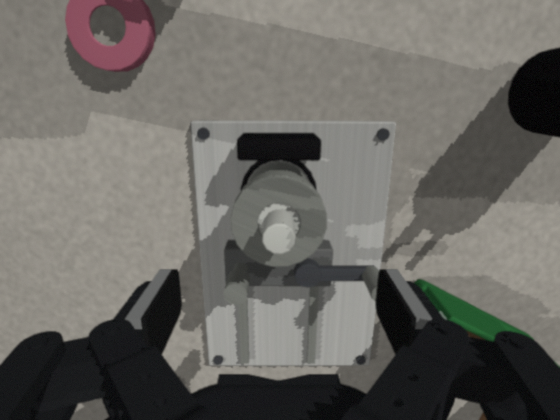

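The lids sit flat on the tin at (278,220), with the knob free and the lever still along the slide. Lowering the open jaws round the outer rim.

jog_arm([
  {"claw": 0, "offset": [3, 0.02, 0.05], "roll": 0},
  {"claw": 0, "offset": [6, 0.05, 0.07], "roll": 0},
  {"claw": 0, "offset": [8.5, 0.06, 0.07], "roll": 0},
  {"claw": 0, "offset": [9.6, 0.07, 0.07], "roll": 0},
  {"claw": 0, "offset": [9.6, 0.07, 0.07], "roll": 0},
  {"claw": 0, "offset": [9.6, 0.07, 0.07], "roll": 0},
])

```text
time: 21.08
tcp_pos: [0.5494, -0.0037, 0.0564]
orientation: [-0.078, 0.702, 0.072, 0.704]
force: [-0.1, -1.0, 0.8]
width: 0.997
```

```bash
python3 seat.py; python3 - <<'E'
from h import *
s=sense();p=s["tcp_pos"]; print(s["width"],totool(np.r_[wd([0,0])-p[:2],.056-p[2]]))
A=R.from_quat(s["orientation"]).as_matrix(); print((A[:2].T@M).round(3).tolist())
E
```

```text
21.075 [ 0.54936611 -0.00371663  0.05640892] [ 4.73264584e-04 -1.52917463e-05] [-0.09 -0.98  0.75] 0.9970500626376362
top plate n 11024 z 0.0873 slopes [-0.001  0.001] range [0.0857 0.0885]
knob top 2351 0.11222794525826223
15035 [-0.0002  0.0002] 0.0321
1144 [0.0456 0.0003] 0.0118
994 [-0.0449 -0.0003] 0.0119
0.998473506341859 [ 0.06410762  0.00967216 -0.06309642]
[[0.004, -0.009], [-0.004, 1.0], [1.0, 0.004]]
```

jog_arm([
  {"claw": 0, "offset": [0, 0, -0.06], "roll": 0},
  {"claw": 40, "offset": [0, 0, -0.06], "roll": 0},
  {"claw": 90, "offset": [0, 0, -0.06], "roll": 0},
  {"claw": 255, "offset": [0, 0, -0.06], "roll": 0},
  {"claw": 255, "offset": [0, 0, -0.06], "roll": 0},
  {"claw": 255, "offset": [0, 0, -0.06], "roll": 0},
  {"claw": 255, "offset": [0, 0, -0.06], "roll": 0},
])

```text
time: 22.0
tcp_pos: [0.5491, -0.004, 0.0576]
orientation: [-0.078, 0.701, 0.072, 0.705]
force: [-2.5, -0.4, 7.9]
width: 0.731
```

```bash
python3 seat.py
```

```text
22.0 [ 0.54910502 -0.00397524  0.05760295] [ 0.00016413 -0.00021401] [-2.46 -0.35  7.92] 0.7314416118229562
top plate n 10865 z 0.0873 slopes [-0.     0.001] range [0.0857 0.0884]
knob top 2335 0.1121992540397731
16780 [-0.0002  0.0062] 0.0452
```

jog_arm([
  {"claw": 255, "offset": [-0.4, 0, 0], "roll": 0},
  {"claw": 255, "offset": [-0.9, 0, 0], "roll": 0},
  {"claw": 255, "offset": [-1.5, 0, 0], "roll": 0},
  {"claw": 255, "offset": [-2.3, 0.02, 0], "roll": 0},
  {"claw": 255, "offset": [-3.2, 0.03, 0], "roll": 0},
  {"claw": 255, "offset": [-4.2, 0.04, 0], "roll": 0},
  {"claw": 255, "offset": [-5.4, 0.05, 0], "roll": 0},
  {"claw": 255, "offset": [-7, 0.06, 0], "roll": 0},
  {"claw": 255, "offset": [-9, 0.08, 0], "roll": 0},
  {"claw": 255, "offset": [-11, 0.1, 0], "roll": 0},
])

```text
time: 23.3
tcp_pos: [0.5482, -0.002, 0.169]
orientation: [-0.078, 0.701, 0.072, 0.705]
force: [0.8, -0.6, -1.4]
width: 0.731
```

jog_arm([
  {"claw": 255, "offset": [-0.5, 0, 0], "roll": 0},
  {"claw": 255, "offset": [-0.5, 0, 0], "roll": 0},
  {"claw": 255, "offset": [-0.5, 0, 0], "roll": 0},
  {"claw": 255, "offset": [-0.5, 0, 0], "roll": 0},
])

```text
time: 23.8
tcp_pos: [0.5477, -0.0021, 0.1733]
orientation: [-0.078, 0.702, 0.072, 0.704]
force: [0.2, -0.9, -0.3]
width: 0.734
```

```bash
python3 - <<'E'
from h import *
s=sense(); p=np.array(s["tcp_pos"]); print(s["time"],p,st(p),np.round(s["force"],2),s["width"],np.abs(s["joint_vel"]).max())
for c in("wrist","side","top"):
    f=grab_frame(c); P=cloud(f,np.ones((420,560),bool)); d=np.linalg.norm(P[:,:2]-wd([0,0]),axis=1); print(c)
    for lo,hi,r0,r1,n in((.185,.215,.016,.031,"lid top"),(.078,.095,.011,.028,"flange"),(.104,.12,0,.009,"knob top")):
        k=(d>r0)&(d<r1)&(P[:,2]>lo)&(P[:,2]<hi); q=P[k]
        if len(q)>20: print(n,len(q),np.median(q[:,2]).round(4),np.linalg.lstsq(np.c_[q[:,:2]-O,np.ones(len(q))],q[:,2],rcond=None)[0][:2].round(3))
    for o in tops(f,.066,.08,(.48,.68,-.22,.06),False): print(" ",len(o[2]),st(o[0]).round(4),round(o[1],4))
    if c!="top": save(f,"end_"+c+".png",(200,120,160,120) if c=="side" else None,4 if c=="side" else 1)
E
```

```text
23.8 [ 0.54767041 -0.00206283  0.17328264] [-0.00084181  0.00195474] [ 0.17 -0.89 -0.26] 0.7339945735419038 0.004796699547785721
wrist
lid top 12053 0.2029 [0.013 0.001]
flange 2449 0.0843 [ 0.    -0.004]
knob top 79 0.1121 [ 0.061 -0.231]
  133 [-0.0005  0.0175] 0.0206
  32 [ 0.0781 -0.0542] 0.0044
side
lid top 168 0.2021 [ 0.018 -0.012]
flange 171 0.0839 [ 0.006 -0.016]
knob top 29 0.1111 [ 0.074 -0.202]
  20 [ 0.0758 -0.0558] 0.0071
  37 [-0.0312 -0.0582] 0.0097
  47 [-0.0037  0.0075] 0.0256
top
```

View pics/end_side.png

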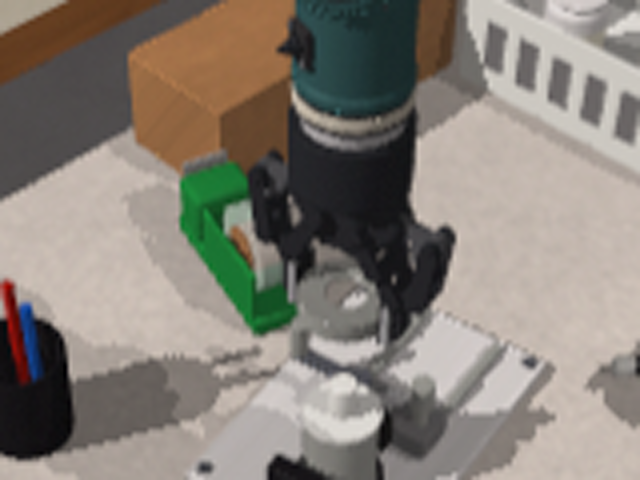

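View pics/end_wrist.png

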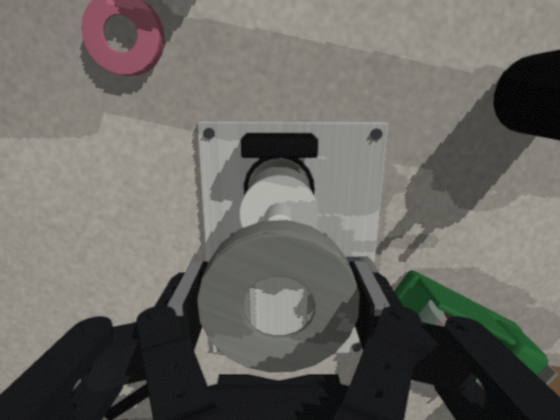

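The outer lid (side crop (340,300), wrist view (278,300)) is held level, while the white inner lid stays seated in the tin (wrist view (278,205)). Handing in.

```bash
python3 -c "
from rig import *
print(sign_off())"
```

```text
the job is handed in; nothing more can be done
None
```

The job is done and handed in at about 24 s of the 69 s allowed. The arm is still holding the outer lid up.

- **Slide and lever:** I pushed the slide home with the closed fingers until it stopped at 9 N, then swung the lever round to its stop at about 8 N. Before the lids were picked up, the push knob measured station (-32, -60) mm and the lever pin (76, -60) mm. That means fully home and fully locked.
- **Lids on the tin:** I carried the nested pair by the inner lid's knob and lowered it until I felt 6 N of contact. The top plate then measured 87 mm, which is fully seated, and I let go of the knob.
- **Outer lid:** I gripped it by the rim and lifted it about 11.6 cm. Its skirt is now about 11 cm above the tin rim and it is tilted about 0.7°, or up to about 1.2° in the coarser side view. The arm was still.
- **Inner lid:** its flange top measured 84 mm and level, so it stayed seated in the tin.

**Weaker final checks:** with the lid held up, the wrist camera saw only part of the lever pin and not the push knob. The top camera gave no readings on the tin or slide. The side camera still put the push knob and lever pin in their locked places, within 2–4 mm. No check clearly failed. I did not measure the other objects again, but nothing touched them.

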